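# Park the pizza pan in its dock and snap the seesaw catch over its rim

## Task

Slide the pizza pan along the counter, without lifting it, until it is home against both stop posts of the pan dock, then press the button on the raised nose of the dock's seesaw catch down past its centre so that it snaps shut with its toe inside the pan's rim. Be gentle with the pan and the catch: feel for them rather than force them. Let go of everything, and leave the lid, the muffin cups and the cooling rack where they are.

Things in the scene. Friction and masses are not known exactly. Their poses are not given: they have to be found in the camera images.
- pan: round aluminium pizza pan, loose, 0.25 to 0.5 kg, flat on the tile: outer diameter 188 mm at the foot, 200 mm at the rim, 24 mm high, wall 3 mm, floor 4 mm, open on top. Origin: centre of its underside. It slides with roughly 1 to 4 N; pushing it with more than 25 N dents it.
- dock: pan dock fixed to the tile. Origin: seat centre on the tile, where the pan's centre is when home; z up, +x points level from the seat to the catch. Two stop posts, 16 mm diameter, 30 mm high, at x 72, y +80 and -80 mm, joined by low bars to an aluminium block 70 x 60 x 26 mm centred at x 167 mm, with two cheeks (82 mm high) that carry the catch. More than 12 N on any of it breaks it.
- pivot (a point): centre of the level pivot pin (along the dock's y) of the steel seesaw catch, between the cheeks: x 160, z 70 mm in the dock's frame. The catch's nose arm reaches from here towards the seat, over the pan's rim; its tail reaches 56 mm the other way.
- toe (a point): middle of the lower edge of the toe, a tab 8 x 16 mm hanging from the end of the catch's nose. Nose up: about 45 mm above the tile, clear of the pan's rim. Shut: 10 mm above the tile, 86 mm from the seat centre, inside the pan's rim. It lands on the rim if the pan is far from home.
- button_low (a point): on the catch's nose arm, about 50 mm from the pivot: where the centre of the thumb button would be if its stem were screwed right down (dock frame: nose up x 109, z 71 mm; shut x 113, z 50 mm). The button is a black ball of 20 mm diameter on a screw stem, set 0 to 26 mm higher along the stem: that height is NOT measured, feel for it. Nose up, the stem leans 0.42 rad to the tail.
- catch (a joint): angle of the catch, rad: 0 = nose up (open, at the start), 0.42 = shut on a hard stop. An over-centre spring pushes it open below 0.37 and pulls it shut beyond. Pressed straight down, the button resists at once with about 4 to 7 N, falling to nothing at the centre some 16 to 19 mm lower; there it snaps a last 2 to 3 mm away from the finger. Let go too early, it springs open.
- lid: bystander: black plastic lid lying flat, 150 mm diameter, 14 mm high, with a knob to 32 mm. Origin: centre of its underside.
- cup_far: bystander: orange silicone muffin cup, 70 mm diameter, 34 mm high, beyond the work. Origin: centre of its underside.
- cup_near: bystander: the same kind of muffin cup, near the robot. Origin: centre of its underside.
- rack: bystander: stainless steel wire cooling rack, 245 x 165 mm, 19 mm high, beside the dock's tail. Origin: centre of its underside on the tile.

How it is judged:
By the outcome, as a careful person would: the job done as asked, in the order asked, and still so for the second after the job is handed in, with the robot touching nothing.
It also fails if it takes over 58 s, if anything falls off the work surface, if the arm or the gripper's body presses on something with over 40 N, if the wrist force passes 120 N, or if a joint passes its speed limit or range.

## Robot

A 6-joint arm with a two-finger parallel gripper is mounted at the origin on the work surface. World frame = base frame: x ahead of the robot, y to its left, z up, the work surface at z = 0. Lengths are in m, angles in degrees, forces in N, time in s.
With the tool pointing down it reaches from about 0.3 to 0.75 m from the base axis. Payload 8.5 kg.
Tool frame: the origin (TCP) lies on the centre line of the jaws, within the pads' length; the fingertips stand 14 mm ahead of it and the grasp point (between the pads) lies 5 mm behind it; z points along the fingers, x is the direction in which the jaws open and shut, and the axes are right-handed (so a half turn about z gives the same grasp; the last joint's range is limited). The gripper opens to 85 mm and grips with 20 to 120 N. Pads are 22 mm wide; open, the fingers measure 114 mm over their backs; the gripper's body (76 mm by 85 mm) begins 54 mm behind the grasp point. The pads swing forward as they close: fully open they stand 13 mm farther back than shut.
Start: joints at [58.997, 21.807, 74.336, -0, 83.858, -12.336], TCP at [0.176, 0.521, 0.245] pointing down, gripper open.
Joint ranges: [-178.18, 178.18], [-50.72, 133.34], [12.68, 142.11], [-81.47, 261.47], [9.98, 163.14], [-165.26, 165.26]. Speed limits (degrees/s): [136.94, 136.94, 180, 180, 180, 180].

## Interface

Orientations are given as a 3x3 rotation matrix whose columns are the frame's x, y, z axes.
In Python, from rig import * gives the robot as it stands.
- The arm moves only by the shell command python3 -m crank 'ROWS' [FORCE]. ROWS is JSON, one flat list of numbers, 7 for each row, row after row: the turn, a rotation vector about the world's x, y, z in rad, then the shift along the world's x, y, z in m, then the opening in per cent of the stroke, from 0 (shut) to 100 (fully open). A call has 1 to 20 rows; each row shifts and turns the commanded pose from where the row before left it; what a row does not reach is not made up. A row lasts 1/10 s, in which the tool goes at most 50 mm and 8.59 degrees, less where a joint would pass 70% of its speed; a pose out of reach is approached as far as the arm can. A call is refused whole if a number of a shift passes 0.05 or a number of a turn 0.15, either way. A call with a gripper value outside its range is refused whole. The fingers move at their own pace and stop on an object; FORCE is the grip in N (left out, the last holds). Time passes only in rows, so rows that do not move let the fingers close. It gives the time, the measured TCP pose, the force and the opening at its end, in the units of the state.
- observe(): the state, without advancing time (a new reading comes with each control period).
- get_image(name): name is "side" or "top" or "wrist"; returns a dict with "frame" (420x560x3 uint8, red, green, blue), "fov_y" (degrees; the focal length in pixels is half the picture's height over the tangent of half this angle, whatever the lens; pixels are square), "cx", "cy" (the principal point, pixels), "k1" (the pictures are not rectified: a ray, as slopes to the right and down, at radius r is drawn at 1 + k1 r^2 times it, then the intrinsics apply), "world_to_cam" (4x4, takes a point from world to camera coordinates). Camera axes: x right, y up, looking along -z (the intrinsics and any distortion apply to the point x, -y, -z); pixel columns grow to the right and rows downward; lengths in m; the calibration is good to about 2 mm. A picture is of the moment at which its call begins. There is no depth.
- close_job(): hands the job in, once; it reports no verdict.
The state is a dict: "time_s": time; "q": joint angles; "qvel": joint speeds; "joint_efforts": joint torques, N m; "position": TCP position; "tool_rot": TCP orientation; "ft_force": force on the tool from outside, world axes, zero at the start; "wrist_torque": the same for the moment, N m; "grip_width": finger opening in m.
Only numpy, scipy, OpenCV 4.12 (cv2) and the standard library are available. Lean on these libraries where they do the work, as an engineer would, in place of code of your own. Each camera call takes 0.05 s, during which the arm holds its last target. There are 200 camera calls.

## Working session

There is one attempt and no reset: what is moved stays moved. The work goes in short steps, Python scripts to look and compute and a shell command to move; the robot and the scene stay as the last step left them, time stands still between calls to the robot, and variables do not carry over. Pictures are saved under pics/ and viewed, about 8 in all and at most 12, crops included, and the job is handed in when it is done.

```bash
mkdir -p pics; cat > h.py <<'E'
from rig import *
import numpy as np, cv2
def grab(n,fn=None):
    d=get_image(n); f=cv2.cvtColor(d["frame"],cv2.COLOR_RGB2BGR)
    if fn: cv2.imwrite("pics/"+fn,f)
    return d
def K(d):
    f=210/np.tan(np.radians(d["fov_y"])/2); return f
def ray(d,u,v):
    f=K(d); p=np.array([(u-d["cx"])/f,(v-d["cy"])/f]); q=p.copy()
    for _ in range(30): q=p/(1+d["k1"]*(q@q))
    T=np.array(d["world_to_cam"]); R=T[:3,:3]
    return -R.T@T[:3,3], R.T@np.array([q[0],-q[1],-1.])
def onz(d,u,v,z):
    o,r=ray(d,u,v); return o+r*(z-o[2])/r[2]
def proj(d,P):
    T=np.array(d["world_to_cam"]); c=T[:3,:3]@np.array(P)+T[:3,3]
    s=np.array([c[0],-c[1]])/-c[2]; s=s*(1+d["k1"]*(s@s)); return s*K(d)+[d["cx"],d["cy"]]
E
python3 - <<'E'
from h import *
import pickle
D={n:grab(n,n+"0.png") for n in("top","side")}
pickle.dump(D,open("d0.pkl","wb"))
for n in D: print(n,{k:v for k,v in D[n].items() if k!="frame"})
print(observe())
a=[cv2.imread(f"pics/{n}0.png") for n in("top","side")]
E
```

```text
top {'fov_y': 51.19600005635114, 'cx': 281.7631270343069, 'cy': 212.94259528901785, 'k1': -0.09251722941895697, 'world_to_cam': array([[-0.02716627, -0.99902732, -0.03473326, -0.13868247],
       [ 0.99275909, -0.03103037,  0.11604525, -0.58143251],
       [-0.11701016, -0.03132924,  0.99263644, -0.92077632],
       [ 0.        ,  0.        ,  0.        ,  1.        ]])}
side {'fov_y': 45.313920317950924, 'cx': 283.25763164420516, 'cy': 203.0379427365814, 'k1': -0.09231443242181071, 'world_to_cam': array([[ 0.99791536, -0.06182841, -0.01849839, -0.57862741],
       [ 0.05742393,  0.71986795,  0.69173161,  0.02763205],
       [-0.02945226, -0.69135185,  0.72191772, -1.29017703],
       [ 0.        ,  0.        ,  0.        ,  1.        ]])}
{'time_s': 0.1, 'q': array([ 5.89978748e+01,  2.18365237e+01,  7.43781188e+01, -5.66299396e-05,
        8.38586583e+01, -1.23352174e+01]), 'qvel': array([-0.02319602, -0.0599629 , -0.13739153, -0.05069392,  0.08149086,
        0.01392116]), 'joint_efforts': array([ 3.24620109e-03, -4.49219155e+01, -2.31655169e+01, -1.99452434e-04,
        3.69500311e-03,  7.08285015e-06]), 'position': array([0.17590684, 0.52085748, 0.24479269]), 'tool_rot': array([[ 3.20065347e-01,  9.47395240e-01, -6.58106934e-04],
       [ 9.47394644e-01, -3.20065907e-01, -1.09708976e-03],
       [-1.25001521e-03, -2.72346570e-04, -9.99999182e-01]]), 'ft_force': array([-0.35465761,  0.24535111,  0.05425147]), 'wrist_torque': array([0.03519895, 0.04530964, 0.02673508]), 'grip_width': 0.08549920812055745}
```

View pics/top0.png

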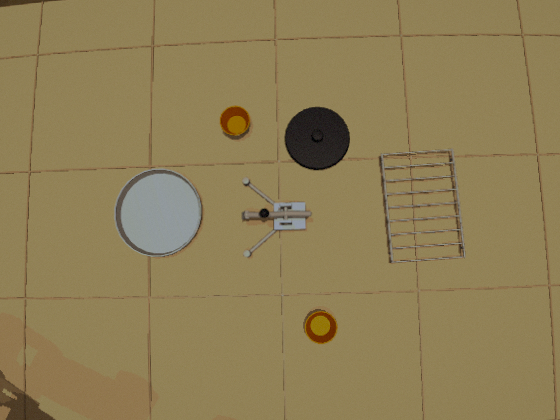

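View pics/side0.png

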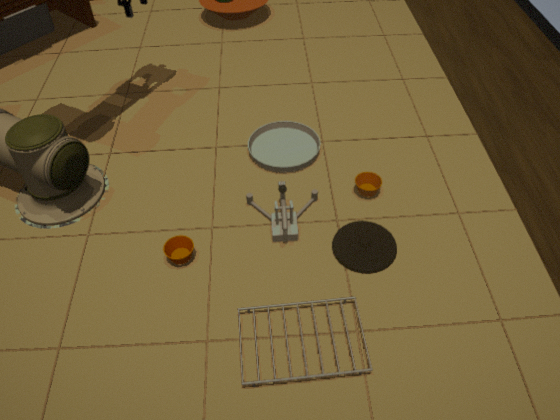

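Top view: pan at about (158,212); dock posts at (246,182) and (248,254); button at (264,213); the tail points right (world −y). The pan has to slide about −y. Next I'll measure these precisely.

```bash
python3 - <<'E'
from h import *
import pickle
D=pickle.load(open("d0.pkl","rb")); d=D["top"]
f=cv2.cvtColor(d["frame"],cv2.COLOR_RGB2BGR); hsv=cv2.cvtColor(f,cv2.COLOR_BGR2HSV)
m=((hsv[...,1]<75)&(hsv[...,2]>60)).astype(np.uint8)
m=cv2.morphologyEx(m,cv2.MORPH_CLOSE,np.ones((3,3)))
n,l,s,c=cv2.connectedComponentsWithStats(m)
for i in range(1,n):
    if s[i,4]>12 and s[i,0]<340: print(s[i],c[i])
cs,_=cv2.findContours(m,cv2.RETR_EXTERNAL,cv2.CHAIN_APPROX_NONE)
p=max([k for k in cs if cv2.boundingRect(k)[0]<200],key=cv2.contourArea)
h=cv2.convexHull(p).reshape(-1,2)
for z in(0.024,):
    W=np.array([onz(d,u,v,z)[:2] for u,v in h]);(cx,cy),r=cv2.minEnclosingCircle((W*1000).astype(np.float32))
    e=cv2.fitEllipse((W*1000).astype(np.float32)); print("pan",cx,cy,r,e)
a=cv2.resize(f[165:270,225:325],None,fx=5,fy=5,interpolation=cv2.INTER_CUBIC)
ds=D["side"];g=cv2.cvtColor(ds["frame"],cv2.COLOR_RGB2BGR)
b=cv2.resize(g[175:250,235:335],None,fx=3,fy=3,interpolation=cv2.INTER_CUBIC)
o=np.zeros((525,800,3),np.uint8);o[:525,:500]=a;o[:225,500:]=b
cv2.imwrite("pics/crop1.png",o)
E
```

```text
[ 114  168   88   89 6139] [157.28343378 212.14236846]
[ 242  177   69   80 1238] [281.56219709 215.86187399]
[242 211  18   8 102] [249.21568627 214.5       ]
pan 589.70947265625 123.14623260498047 100.71800231933594 ((589.6861572265625, 123.25794219970703), (199.43190002441406, 200.95556640625), 155.98301696777344)
```

View pics/crop1.png

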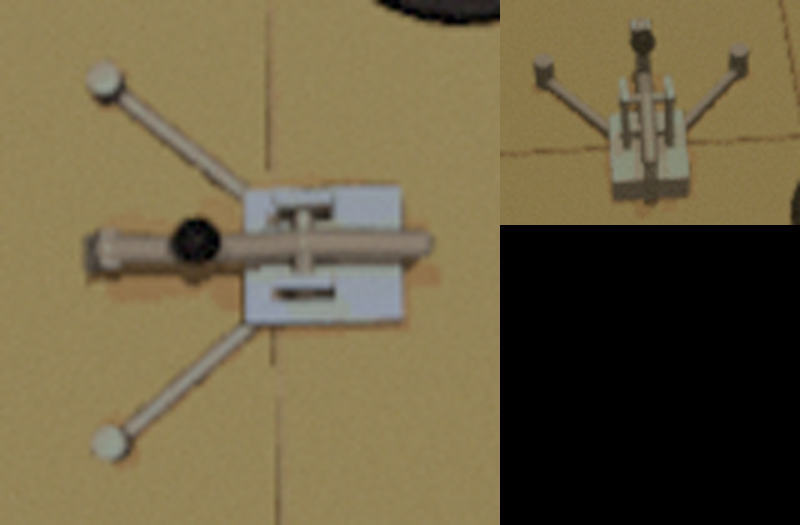

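The crop shows the post tops at (245.4,180.2) and (247.0,252.8), and the button at (263.8,212.6) in top and (282.3,188.4) in side.

```bash
python3 - <<'E'
from h import *
import pickle
D=pickle.load(open("d0.pkl","rb")); d=D["top"]; s=D["side"]
P=[onz(d,245.4,180.2,.03),onz(d,247.,252.8,.03)]; print(P, np.linalg.norm(P[0]-P[1]))
S=[onz(s,235+45/3-.3,175+64/3-.3,.03),onz(s,235+239/3-.3,175+52/3-.3,.03)];print("side posts",S)
B=[onz(d,225+u/5-.4,165+v/5-.4,.026)[:2] for u,v in((245,188),(403,186),(403,318),(245,324))]; print("block",np.mean(B,0))
t=P[1]-P[0]; yd=(P[0]-P[1])[:2]; yd/=np.linalg.norm(yd)
# dock +x points to -world y ; z up => y = z cross x
for sg in(1,-1):
    x=np.array([yd[1],-yd[0]])
x=x if x[1]<0 else -x; y=np.array([-x[1],x[0]])
m=(P[0]+P[1])[:2]/2; seat=m-.072*x
print("x",x,"y",y,"seat",seat,"block pred",seat+.167*x)
o1,r1=ray(d,263.8,212.6);o2,r2=ray(s,282.2,188.3)
A=np.array([r1,-r2]).T; k=np.linalg.lstsq(A,o2-o1,rcond=None)[0]
p1=o1+k[0]*r1;p2=o2+k[1]*r2; b=(p1+p2)/2; print("button",b,p1-p2,"dock frame",(b[:2]-seat)@x,(b[:2]-seat)@y)
pan=np.array([.5897,.1232]); print("pan rel dock",(pan-seat)@x,(pan-seat)@y, "bearing", np.degrees(np.arctan2(*(seat-pan)[::-1])))
for h in(0,.013,.026): print("button h",h, .109+h*np.sin(.42), .071+h*np.cos(.42))
print(np.degrees(np.arctan2(x[1],x[0])))
E
```

```text
[array([ 0.65243291, -0.07738603,  0.03      ]), array([ 0.4929439 , -0.07804876,  0.03      ])] 0.1594903880761693
side posts [array([ 0.49328942, -0.08284348,  0.03      ]), array([ 0.65164792, -0.08176798,  0.03      ])]
block [ 0.57196104 -0.17192326]
x [ 0.00415529 -0.99999137] y [0.99999137 0.00415529] seat [ 0.57238922 -0.00571802] block pred [ 0.57308316 -0.17271657]
button [ 0.57195936 -0.1206522   0.0874108 ] [8.52817780e-04 7.10853481e-05 1.07489987e-04] dock frame 0.11493140437397503 -0.0009074423500108504
pan rel dock -0.12884497234000894 0.017846319750613262 bearing -97.64778332454081
button h 0 0.109 0.071
button h 0.013 0.11430088588977441 0.08287015622406
button h 0.026 0.11960177177954882 0.09474031244812
-89.76191846712761
```

```bash
python3 -m crank '[0,0,-0.1037,0.0345,-0.023,-0.01,100, 0,0,-0.1037,0.0345,-0.023,-0.01,100, 0,0,-0.1037,0.0345,-0.023,-0.01,100, 0,0,-0.1037,0.0345,-0.023,-0.01,100, 0,0,-0.1037,0.0345,-0.023,-0.01,100, 0,0,-0.1037,0.0345,-0.023,-0.01,100, 0,0,-0.1037,0.0345,-0.023,-0.01,100, 0,0,-0.1037,0.0345,-0.023,-0.01,100, 0,0,-0.1037,0.0345,-0.023,-0.01,100, 0,0,-0.1037,0.0345,-0.023,-0.01,100, 0,0,-0.1037,0.0345,-0.023,-0.01,100, 0,0,-0.1037,0.0345,-0.023,-0.01,100, 0,0,0,0,0,0,100, 0,0,0,0,0,0,100]'; python3 -c "
from rig import *
s=observe();print(s['tool_rot'],s['ft_force'])"
```

```text
time_s: 1.5
position: [0.5901, 0.2444, 0.1244]
tool_rot: [[1.0, -0.0, -0.002], [-0.0, -1.0, -0.0], [-0.002, 0.0, -1.0]]
ft_force: [-0.5, 0.4, 0.4]
grip_width: 0.0854
[[ 9.99998354e-01 -1.82070093e-04 -1.80523999e-03]
 [-1.82363863e-04 -9.99999970e-01 -1.62568322e-04]
 [-1.80521033e-03  1.62897264e-04 -9.99998357e-01]] [-0.53960223  0.44061964  0.42772385]
```

```bash
python3 -m crank '[0,0,0,0,0,-0.03,100, 0,0,0,0,0,-0.03,100, 0,0,0,0,0,-0.02,100, 0,0,0,0,0,-0.01,100, 0,0,0,0,0,-0.005,100, 0,0,0,0,0,-0.005,100, 0,0,0,0,0,-0.003,100, 0,0,0,0,0,0,100]'
python3 -c "
from h import *
grab('wrist','w1.png');grab('side','s1.png')
a=cv2.imread('pics/w1.png');b=cv2.imread('pics/s1.png')[60:270,180:460]
cv2.imwrite('pics/c2.png',np.vstack([cv2.resize(a,(400,300)),cv2.resize(b,(400,300))]))"
```

```text
time_s: 2.3
position: [0.5901, 0.2452, 0.0227]
tool_rot: [[1.0, 0.001, 0.001], [0.001, -1.0, 0.0], [0.001, -0.0, -1.0]]
ft_force: [-0.4, -0.3, 1.1]
grip_width: 0.0852
```

View pics/c2.png

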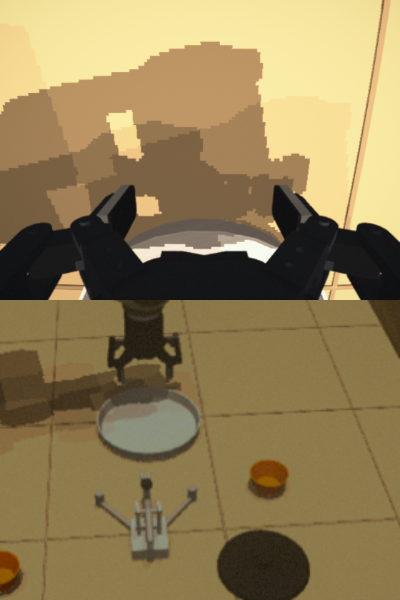

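```bash
python3 -m crank '[0,0,0,0,0,-0.003,100, 0,0,0,0,0,-0.003,100, 0,0,0,0,-0.005,0,100, 0,0,0,0,-0.005,0,100, 0,0,0,0,-0.004,0,100, 0,0,0,0,-0.003,0,100, 0,0,0,0,-0.003,0,100, 0,0,0,0,-0.003,0,100, 0,0,0,0,-0.003,0,100, 0,0,0,0,-0.003,0,100]'
```

```text
time_s: 3.4
position: [0.59, 0.216, 0.0164]
tool_rot: [[1.0, 0.001, 0.0], [0.001, -1.0, 0.0], [0.0, -0.0, -1.0]]
ft_force: [0.2, 1.8, 0.4]
grip_width: 0.0855
```

```bash
cat > pan.py <<'E'
from h import *
def pan(fn=None):
    d=grab("top",fn); hsv=cv2.cvtColor(cv2.cvtColor(d["frame"],cv2.COLOR_RGB2BGR),cv2.COLOR_BGR2HSV)
    m=((hsv[...,1]<75)&(hsv[...,2]>60)).astype(np.uint8); m[:,235:]=m[:,235:]
    m=cv2.morphologyEx(m,cv2.MORPH_CLOSE,np.ones((3,3)))
    cs,_=cv2.findContours(m,cv2.RETR_LIST,cv2.CHAIN_APPROX_NONE)
    p=np.vstack([k for k in cs if cv2.boundingRect(k)[0]<260]).reshape(-1,2)
    W=np.array([onz(d,u,v,.024)[:2] for u,v in p])
    return d,W
def fit(W,c0,it=15):
    c=np.array(c0)
    for _ in range(it):   # trimmed fixed-radius fit
        v=W-c; r=np.hypot(*v.T); k=abs(r-.1)<.006
        J=-v[k]/r[k,None]; c=c+np.linalg.lstsq(J,.1-r[k],rcond=None)[0]
    return c,k.sum(),(r[k]-.1).std()
E
python3 -m crank '[0,0,0,-0.00125,-0.005,0,100, 0,0,0,-0.00125,-0.005,0,100, 0,0,0,-0.00125,-0.005,0,100, 0,0,0,-0.00125,-0.005,0,100, 0,0,0,-0.00125,-0.005,0,100, 0,0,0,-0.00125,-0.005,0,100, 0,0,0,-0.00125,-0.005,0,100, 0,0,0,-0.00125,-0.005,0,100, 0,0,0,-0.00125,-0.005,0,100, 0,0,0,-0.00125,-0.005,0,100, 0,0,0,-0.00125,-0.005,0,100, 0,0,0,-0.00125,-0.005,0,100, 0,0,0,-0.00125,-0.005,0,100, 0,0,0,-0.00125,-0.005,0,100]'
python3 - <<'E'
from pan import *
d,W=pan("t2.png")
s=observe(); print(s["position"],s["ft_force"])
for off in(.09,.1): print(fit(W,s["position"][:2]-[0,off]))
E
```

```text
time_s: 4.8
position: [0.5724, 0.1456, 0.0163]
tool_rot: [[1.0, 0.001, -0.0], [0.001, -1.0, -0.0], [-0.0, 0.0, -1.0]]
ft_force: [1.1, 3.2, 1.0]
grip_width: 0.0854
[0.57229193 0.14494616 0.01630463] [0.35766998 0.15549663 0.25829357]
(array([0.57065968, 0.04348413]), np.int64(251), np.float64(0.0007374456864615936))
(array([0.57065968, 0.04348413]), np.int64(251), np.float64(0.0007374456864615936))
```

View pics/t2.png

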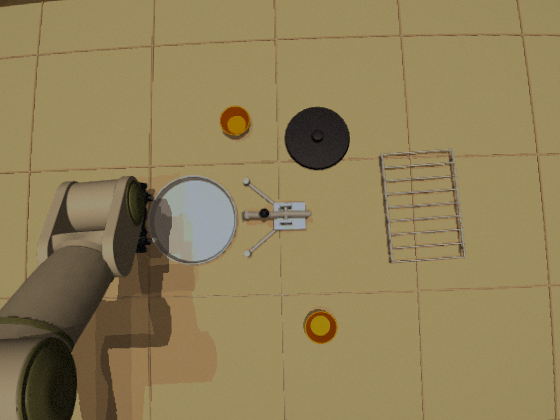

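The pan is cradled and centred, at (0.571, 0.0435), with about 50 mm to go. I'll push most of that, then feel for the posts.

```bash
python3 -m crank '[0,0,0,0,-0.004,0,100, 0,0,0,0,-0.004,0,100, 0,0,0,0,-0.004,0,100, 0,0,0,0,-0.004,0,100, 0,0,0,0,-0.004,0,100, 0,0,0,0,-0.004,0,100, 0,0,0,0,-0.004,0,100, 0,0,0,0,-0.004,0,100, 0,0,0,0,-0.004,0,100, 0,0,0,0,-0.002,0,100, 0,0,0,0,-0.002,0,100, 0,0,0,0,-0.001,0,100, 0,0,0,0,-0.001,0,100]'
```

```text
time_s: 6.15
position: [0.5725, 0.104, 0.0163]
tool_rot: [[1.0, 0.001, -0.0], [0.001, -1.0, 0.0], [-0.0, -0.0, -1.0]]
ft_force: [0.7, 2.2, 1.2]
grip_width: 0.085
```

```bash
python3 -m crank '[0,0,0,0,-0.001,0,100, 0,0,0,0,-0.001,0,100]'
```

```text
time_s: 6.35
position: [0.5725, 0.1021, 0.0163]
tool_rot: [[1.0, 0.001, 0.0], [0.001, -1.0, 0.0], [0.0, -0.0, -1.0]]
ft_force: [0.2, 2.9, 0.7]
grip_width: 0.0854
```

```bash
python3 -m crank '[0,0,0,0,-0.001,0,100, 0,0,0,0,-0.001,0,100]'
```

```text
time_s: 6.55
position: [0.5725, 0.1, 0.0163]
tool_rot: [[1.0, 0.001, -0.0], [0.001, -1.0, -0.0], [-0.0, 0.0, -1.0]]
ft_force: [-1.0, 2.0, 0.6]
grip_width: 0.0854
```

```bash
python3 -m crank '[0,0,0,0,-0.0005,0,100, 0,0,0,0,-0.0005,0,100]'
```

```text
time_s: 6.75
position: [0.5725, 0.099, 0.0163]
tool_rot: [[1.0, 0.001, -0.0], [0.001, -1.0, 0.0], [-0.0, -0.0, -1.0]]
ft_force: [-0.2, 1.7, -0.4]
grip_width: 0.0855
```

```bash
python3 -m crank '[0,0,0,0,-0.0005,0,100, 0,0,0,0,-0.0005,0,100]'
```

```text
time_s: 6.95
position: [0.5725, 0.098, 0.0163]
tool_rot: [[1.0, 0.001, -0.0], [0.001, -1.0, -0.0], [-0.0, 0.0, -1.0]]
ft_force: [0.7, 1.8, 0.4]
grip_width: 0.0855
```

```bash
python3 -m crank '[0,0,0,0,-0.0005,0,100, 0,0,0,0,-0.0005,0,100]'
```

```text
time_s: 7.15
position: [0.5726, 0.0971, 0.0163]
tool_rot: [[1.0, 0.001, 0.0], [0.001, -1.0, 0.0], [0.0, -0.0, -1.0]]
ft_force: [0.6, 4.2, 0.9]
grip_width: 0.0854
```

```bash
python3 - <<'E'
from pan import *
d,W=pan("t3.png")
s=observe(); print(s["position"],s["ft_force"])
print(fit(W,s["position"][:2]-[0,.1]))
E
```

```text
[0.57258459 0.0971143  0.01634329] [0.83011543 3.23301303 0.87189611]
(array([ 0.57030828, -0.00558452]), np.int64(252), np.float64(0.0015161109138703925))
```

```bash
python3 -m crank '[0,0,0,0,-0.0004,0,100, 0,0,0,0,0,0,100]'
```

```text
time_s: 7.4
position: [0.5726, 0.0969, 0.0164]
tool_rot: [[1.0, 0.001, 0.0], [0.001, -1.0, 0.0], [0.0, -0.0, -1.0]]
ft_force: [0.1, 3.9, 1.0]
grip_width: 0.0857
```

```bash
python3 -m crank '[0,0,0,0,-0.0004,0,100, 0,0,0,0,0,0,100]'
```

```text
time_s: 7.6
position: [0.5727, 0.0966, 0.0164]
tool_rot: [[1.0, 0.0, 0.001], [0.0, -1.0, 0.001], [0.001, -0.001, -1.0]]
ft_force: [1.9, 5.9, 1.3]
grip_width: 0.0854
```

```bash
python3 -m crank '[0,0,0,0,-0.0004,0,100, 0,0,0,0,0,0,100]'
```

```text
time_s: 7.8
position: [0.5728, 0.0964, 0.0164]
tool_rot: [[1.0, 0.0, 0.001], [0.0, -1.0, 0.001], [0.001, -0.001, -1.0]]
ft_force: [1.7, 7.5, -0.2]
grip_width: 0.0855
```

```bash
python3 - <<'E'
from pan import *
d,W=pan("t4.png")
print(observe()["ft_force"],fit(W,[.571,-.006]))
f=cv2.imread("pics/t4.png")[160:275,140:290]
cv2.imwrite("pics/c4.png",cv2.resize(f,None,fx=5,fy=5,interpolation=cv2.INTER_CUBIC))
E
```

```text
[1.37193416 6.69311601 0.16006336] (array([ 0.57031297, -0.00616374]), np.int64(251), np.float64(0.001588490421110277))
```

View pics/c4.png

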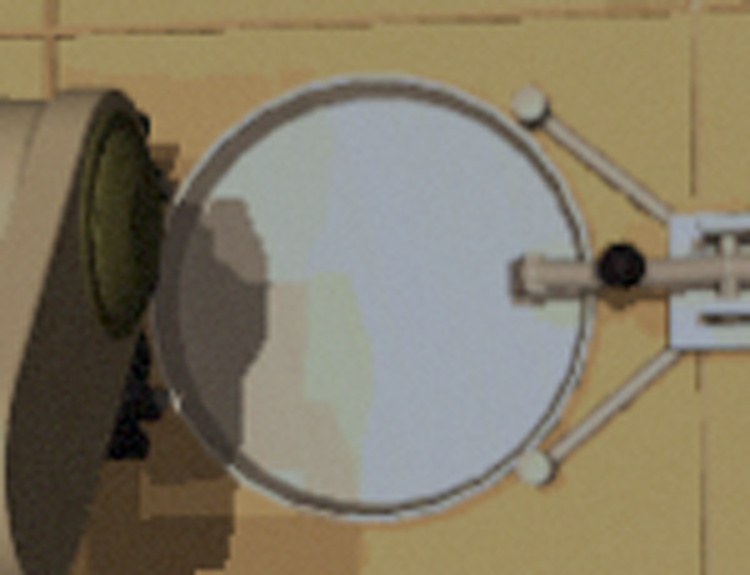

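The pan touches the lower (−x) post. There seems to be a gap of about 2 mm at the upper one, which agrees with the +x force. I'll back off, shift the cradle +x and push again.

```bash
python3 -m crank '[0,0,0,0,0.0025,0,100, 0,0,0,0.0025,0,0,100, 0,0,0,0,-0.001,0,100, 0,0,0,0,-0.0005,0,100,0,0,0,0,0,0,100]'
```

```text
time_s: 8.35
position: [0.5751, 0.097, 0.0163]
tool_rot: [[1.0, 0.0, 0.0], [0.0, -1.0, 0.001], [0.0, -0.001, -1.0]]
ft_force: [1.1, 3.5, -0.6]
grip_width: 0.0853
```

```bash
python3 -m crank '[0,0,0,0,-0.0005,0,100, 0,0,0,0,0,0,100]'
```

```text
time_s: 8.55
position: [0.575, 0.0967, 0.0163]
tool_rot: [[1.0, 0.0, 0.0], [0.0, -1.0, 0.001], [0.0, -0.001, -1.0]]
ft_force: [0.1, 6.1, -0.9]
grip_width: 0.0855
```

```bash
python3 -m crank '[0,0,0,0,-0.0005,0,100, 0,0,0,0,0,0,100]'
```

```text
time_s: 8.75
position: [0.5751, 0.0964, 0.0163]
tool_rot: [[1.0, 0.0, 0.0], [0.0, -1.0, 0.001], [0.0, -0.001, -1.0]]
ft_force: [0.6, 6.4, -0.0]
grip_width: 0.0854
```

```bash
cat > fit2.py <<'E'
from h import *
def edge(fn=None):
    "outer rim centre: rays from guess outward, last bright->tile saturation rise"
    d=grab("top",fn); hsv=cv2.cvtColor(d["frame"],cv2.COLOR_RGB2HSV); S=cv2.GaussianBlur(hsv[...,1].astype(np.float32),(3,3),0)
    c=np.array([.5705,-.006])
    for _ in range(4):
        pts=[]
        for a in np.radians(np.r_[-30:31:2,150:211:2,-85:-70:2,-110:-95:2]):   # sides and between posts
            if abs(np.degrees(a)+90)<8: continue
            rr=np.arange(.094,.107,.00025); u=np.array([proj(d,[*(c+r*np.array([np.cos(a),np.sin(a)])),.024]) for r in rr]).astype(np.float32)
            v=cv2.remap(S,u[:,0].copy(),u[:,1].copy(),cv2.INTER_LINEAR).ravel(); k=np.argmax(np.gradient(v))
            if v.max()-v.min()>30: pts.append((a,rr[k]))
        p=np.array(pts); X=c+p[:,1:]*np.c_[np.cos(p[:,0]),np.sin(p[:,0])]
        A=np.c_[2*X,np.ones(len(X))]; w=np.ones(len(X),bool)
        for _ in range(4):
            s=np.linalg.lstsq(A[w],(X[w]**2).sum(1),rcond=None)[0]; r=np.hypot(*(X-s[:2]).T); R=np.sqrt(s[2]+s[:2]@s[:2]); w=abs(r-R)<.0012
        c=s[:2]
    return c,R,w.sum(),len(X)
if __name__=="__main__":
    c,R,n,N=edge("t5.png"); print("pan",c,R,n,N,observe()["ft_force"])
    for P in([.65243,-.07739],[.49294,-.07805]): print("post dist",np.linalg.norm(c-P))
E
python3 fit2.py
```

```text
pan [ 0.5708496  -0.00516155] 0.10015858066331003 68 75 [ 1.23830054  7.12527836 -0.51901546]
post dist 0.1089601326221698
post dist 0.10668941954090991
```

```bash
python3 - <<'E'
from h import *
d=grab("side","s5.png"); t=cv2.imread("pics/t5.png"); s=cv2.imread("pics/s5.png")
def crop(im,d,P):
    u,v=np.round(proj(d,P)).astype(int); return cv2.resize(im[v-14:v+14,u-18:u+18],(396,300),interpolation=cv2.INTER_CUBIC)
import pickle; dt=pickle.load(open("d0.pkl","rb"))["top"]
A=[.645,-.072,.027];B=[.500,-.072,.027]
cv2.imwrite("pics/c5.png",np.vstack([np.hstack([crop(t,dt,A),crop(t,dt,B)]),np.hstack([crop(s,d,A),crop(s,d,B)])]))
E
```

```text
(no output)
```

View pics/c5.png

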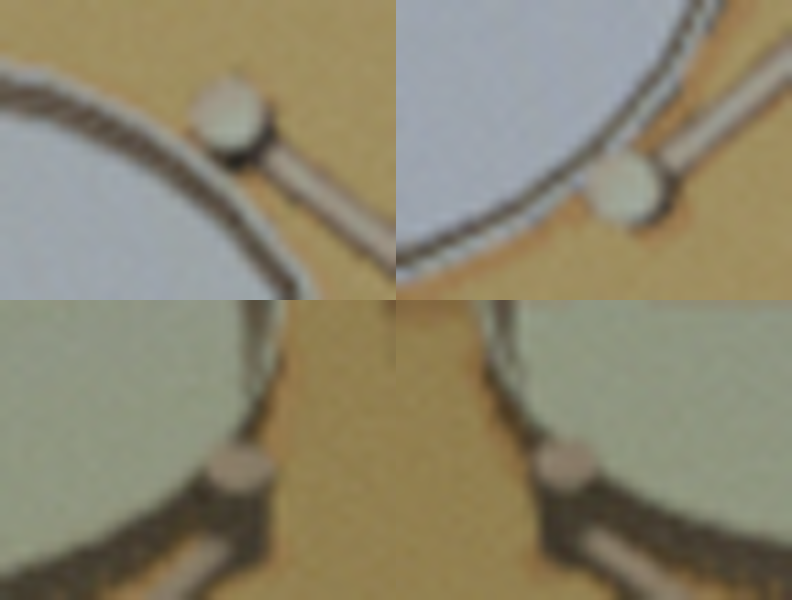

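```bash
python3 -m crank '[0,0,0,0,0.002,0,100, 0,0,0,0.003,0,0,100, 0,0,0,0.003,0,0,100, 0,0,0,0,0,0,100]'
```

```text
time_s: 9.25
position: [0.5814, 0.0976, 0.0163]
tool_rot: [[1.0, 0.0, 0.0], [0.0, -1.0, -0.0], [0.0, 0.0, -1.0]]
ft_force: [0.1, 1.3, -0.3]
grip_width: 0.0854
```

```bash
python3 -m crank '[0,0,0,0.003,0,0,100, 0,0,0,0.003,0,0,100, 0,0,0,0,0,0,100]'; python3 fit2.py
```

```text
time_s: 9.55
position: [0.5871, 0.098, 0.0162]
tool_rot: [[1.0, 0.0, -0.001], [0.0, -1.0, 0.0], [-0.001, -0.0, -1.0]]
ft_force: [-1.5, 3.4, 1.2]
grip_width: 0.0856
pan [ 0.57347468 -0.00700551] 0.10004474644368808 72 75 [-0.91787323  2.15759177  0.8270503 ]
post dist 0.10577296431277468
post dist 0.10739252433491511
```

The pan shifted +x and seated deeper. I'll re-centre the cradle and push straight in.

```bash
python3 -m crank '[0,0,0,0,0.004,0,100, 0,0,0,-0.007,0,0,100, 0,0,0,-0.006,0,0,100, 0,0,0,0,-0.003,0,100, 0,0,0,0,-0.001,0,100, 0,0,0,0,-0.001,0,100, 0,0,0,0,0,0,100]'
```

```text
time_s: 10.3
position: [0.5742, 0.0966, 0.0164]
tool_rot: [[1.0, 0.0, 0.0], [0.0, -1.0, -0.0], [0.0, 0.0, -1.0]]
ft_force: [-0.1, -0.2, -0.2]
grip_width: 0.0854
```

```bash
python3 -m crank '[0,0,0,0,-0.0005,0,100, 0,0,0,0,0,0,100]'
```

```text
time_s: 10.5
position: [0.5741, 0.0963, 0.0163]
tool_rot: [[1.0, 0.001, -0.0], [0.001, -1.0, 0.0], [-0.0, -0.0, -1.0]]
ft_force: [-1.2, 0.4, -0.2]
grip_width: 0.0857
```

```bash
python3 -m crank '[0,0,0,0,-0.0005,0,100, 0,0,0,0,0,0,100]'
```

```text
time_s: 10.7
position: [0.574, 0.0958, 0.0163]
tool_rot: [[1.0, 0.001, -0.0], [0.001, -1.0, -0.0], [-0.0, 0.0, -1.0]]
ft_force: [1.3, -0.1, -0.0]
grip_width: 0.0858
```

```bash
python3 -m crank '[0,0,0,0,-0.0005,0,100, 0,0,0,0,0,0,100]'
```

```text
time_s: 10.9
position: [0.574, 0.0953, 0.0163]
tool_rot: [[1.0, 0.001, 0.0], [0.001, -1.0, -0.0], [0.0, 0.0, -1.0]]
ft_force: [0.6, -0.4, 0.3]
grip_width: 0.085
```

```bash
python3 -m crank '[0,0,0,0,-0.0005,0,100, 0,0,0,0,0,0,100]'
```

```text
time_s: 11.1
position: [0.574, 0.095, 0.0163]
tool_rot: [[1.0, 0.0, 0.0], [0.0, -1.0, 0.0], [0.0, -0.0, -1.0]]
ft_force: [0.9, -0.0, -0.1]
grip_width: 0.0851
```

```bash
python3 -m crank '[0,0,0,0,-0.0005,0,100, 0,0,0,0,0,0,100]'
```

```text
time_s: 11.3
position: [0.5739, 0.0946, 0.0163]
tool_rot: [[1.0, 0.0, -0.0], [0.0, -1.0, 0.0], [-0.0, -0.0, -1.0]]
ft_force: [0.0, 2.5, 0.6]
grip_width: 0.0856
```

```bash
python3 -m crank '[0,0,0,0,-0.0005,0,100, 0,0,0,0,0,0,100]'
```

```text
time_s: 11.5
position: [0.5738, 0.0941, 0.0163]
tool_rot: [[1.0, 0.001, -0.001], [0.001, -1.0, 0.001], [-0.001, -0.001, -1.0]]
ft_force: [-1.7, 3.9, 1.1]
grip_width: 0.0852
```

```bash
python3 -m crank '[0,0,0,0,-0.0005,0,100, 0,0,0,0,0,0,100]'
```

```text
time_s: 11.7
position: [0.5737, 0.0939, 0.0163]
tool_rot: [[1.0, 0.001, -0.001], [0.001, -1.0, 0.001], [-0.001, -0.001, -1.0]]
ft_force: [-1.8, 6.5, 0.4]
grip_width: 0.0854
```

```bash
python3 fit2.py
```

```text
pan [ 0.57327552 -0.00760012] 0.09991245222006338 72 75 [-1.19207832  4.98615489  0.64524801]
post dist 0.10552753022493604
post dist 0.10685027634750509
```

```bash
python3 -m crank '[0,0,0,0,0.003,0,100, 0,0,0,-0.006,0,0,100, 0,0,0,-0.004,0,0,100, 0,0,0,0,-0.001,0,100, 0,0,0,0,0,0,100]'
```

```text
time_s: 12.25
position: [0.5643, 0.0957, 0.0165]
tool_rot: [[1.0, 0.001, 0.001], [0.001, -1.0, 0.001], [0.001, -0.001, -1.0]]
ft_force: [2.4, 5.0, -1.1]
grip_width: 0.0853
```

```bash
python3 -m crank '[0,0,0,0,-0.0005,0,100, 0,0,0,0,0,0,100]'
```

```text
time_s: 12.45
position: [0.5644, 0.0955, 0.0165]
tool_rot: [[1.0, 0.001, 0.001], [0.001, -1.0, 0.001], [0.001, -0.001, -1.0]]
ft_force: [3.2, 6.5, -2.0]
grip_width: 0.0854
```

```bash
python3 -m crank '[0,0,0,0,-0.0005,0,100, 0,0,0,0,0,0,100]'
```

```text
time_s: 12.65
position: [0.5644, 0.0952, 0.0165]
tool_rot: [[1.0, 0.001, 0.002], [0.001, -1.0, 0.001], [0.002, -0.001, -1.0]]
ft_force: [3.6, 7.4, -2.6]
grip_width: 0.0855
```

```bash
python3 fit2.py; python3 -m crank '[0,0,0,0,0.004,0,100, 0,0,0,0.005,0,0,100, 0,0,0,0.0035,0,0,100, 0,0,0,0,0,0,100]'; python3 fit2.py
```

```text
pan [ 0.57272118 -0.00777948] 0.09998680208531471 72 75 [ 4.36484199  8.53614788 -0.76444216]
post dist 0.10582589673856677
post dist 0.1063154817241894
time_s: 13.1
position: [0.5731, 0.098, 0.0163]
tool_rot: [[1.0, 0.0, 0.001], [0.0, -1.0, -0.0], [0.001, 0.0, -1.0]]
ft_force: [-0.4, -0.4, 0.6]
grip_width: 0.0853
pan [ 0.57291874 -0.00734341] 0.10009277040044054 73 75 [-0.49884695  0.2025583  -0.44507509]
post dist 0.10596492680487173
post dist 0.10675214624512863
```

Both post distances now agree within noise. One last centred push as confirmation.

```bash
python3 -m crank '[0,0,0,0,-0.002,0,100, 0,0,0,0,-0.001,0,100, 0,0,0,0,-0.0005,0,100, 0,0,0,0,0,0,100]'
```

```text
time_s: 13.55
position: [0.5725, 0.0947, 0.0163]
tool_rot: [[1.0, 0.0, -0.0], [0.0, -1.0, -0.0], [-0.0, 0.0, -1.0]]
ft_force: [-0.2, 0.9, 0.1]
grip_width: 0.0851
```

```bash
python3 -m crank '[0,0,0,0,-0.0005,0,100, 0,0,0,0,0,0,100]'
```

```text
time_s: 13.75
position: [0.5725, 0.0944, 0.0163]
tool_rot: [[1.0, 0.001, -0.0], [0.001, -1.0, 0.0], [-0.0, -0.0, -1.0]]
ft_force: [-1.0, 1.4, -0.4]
grip_width: 0.0855
```

```bash
python3 -m crank '[0,0,0,0,-0.0005,0,100, 0,0,0,0,0,0,100]'
```

```text
time_s: 13.95
position: [0.5725, 0.0941, 0.0163]
tool_rot: [[1.0, 0.001, -0.0], [0.001, -1.0, 0.0], [-0.0, -0.0, -1.0]]
ft_force: [-0.3, 3.5, -0.7]
grip_width: 0.0852
```

```bash
python3 -m crank '[0,0,0,0,-0.0005,0,100, 0,0,0,0,0,0,100]'
```

```text
time_s: 14.15
position: [0.5725, 0.0938, 0.0163]
tool_rot: [[1.0, 0.001, 0.0], [0.001, -1.0, 0.001], [0.0, -0.001, -1.0]]
ft_force: [-0.0, 5.4, -0.9]
grip_width: 0.0853
```

```bash
python3 -m crank '[0,0,0,0,-0.0005,0,100, 0,0,0,0,0,0,100]'
```

```text
time_s: 14.35
position: [0.5725, 0.0936, 0.0163]
tool_rot: [[1.0, 0.001, 0.0], [0.001, -1.0, 0.001], [0.0, -0.001, -1.0]]
ft_force: [0.5, 7.1, -0.2]
grip_width: 0.0852
```

Centred contact at 7 N with no sideways force, so the pan is home against both posts. I'll retreat, lift, close the gripper and go above the button.

```bash
python3 -m crank '[0,0,0,0,0.01,0,100, 0,0,0,0,0.02,0,100, 0,0,0,0,0,0.04,100, 0,0,0,0,0,0.05,100, 0,0,0,0,0,0.05,0, 0,0,0,0,0,0.04,0, 0,0,0,0,-0.04,0,0, 0,0,0,0,-0.045,0,0, 0,0,0,0,-0.045,0,0, 0,0,0,0,-0.045,0,0, 0,0,0,0,-0.045,0,0, 0,0,0,0,-0.023,0,0, 0,0,0,0,0,0,0, 0,0,0,0,0,0,0]' 20; python3 - <<'E'
from fit2 import *
c,R,n,N=edge("t6.png"); print(c,R,n,N)
d=grab("wrist","w6.png");grab("side","s6.png")
cv2.imwrite("pics/c6.png",np.vstack([cv2.resize(cv2.imread("pics/w6.png"),(400,300)),cv2.resize(cv2.imread("pics/s6.png")[90:240,190:390],(400,300))]))
s=observe();print(s["position"],s["ft_force"],s["grip_width"])
E
```

```text
time_s: 15.75
position: [0.5724, -0.12, 0.1962]
tool_rot: [[1.0, -0.0, -0.0], [-0.0, -1.0, 0.0], [-0.0, -0.0, -1.0]]
ft_force: [0.4, -0.1, 0.2]
grip_width: 0.0001Traceback (most recent call last):
  File "<stdin>", line 2, in <module>
  File "fit2.py", line 13, in edge
    p=np.array(pts); X=c+p[:,1:]*np.c_[np.cos(p[:,0]),np.sin(p[:,0])]
                         ~^^^^^^
IndexError: too many indices for array: array is 1-dimensional, but 2 were indexed
```

```bash
python3 -m crank '[0,0,0,0,0,-0.03,0, 0,0,0,0,0,-0.025,0, 0,0,0,0,0,-0.01,0, 0,0,0,0,0,-0.004,0, 0,0,0,0,0,0,0]'; python3 - <<'E'
from h import *
grab("wrist","w6.png");grab("side","s6.png")
cv2.imwrite("pics/c6.png",np.vstack([cv2.resize(cv2.imread("pics/w6.png"),(400,300)),cv2.resize(cv2.imread("pics/s6.png")[90:240,190:390],(400,300))]))
s=observe();print(s["ft_force"])
E
```

```text
time_s: 16.3
position: [0.5728, -0.1197, 0.1277]
tool_rot: [[1.0, 0.001, 0.0], [0.001, -1.0, -0.0], [0.0, 0.0, -1.0]]
ft_force: [-0.3, -0.7, 0.7]
grip_width: 0.0001
[ 0.63978717 -0.7720441  -0.47739681]
```

View pics/c6.png

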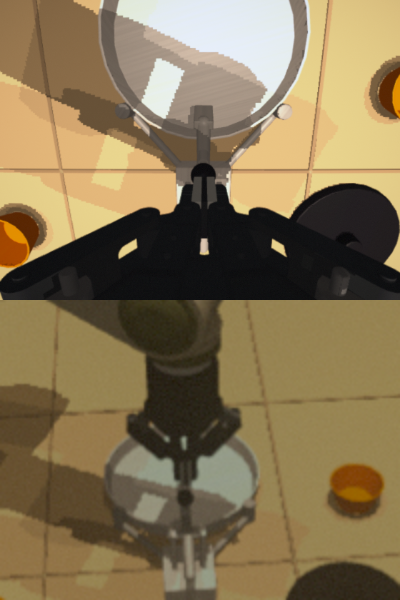

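The wrist view shows the pan symmetric against both posts, and the fingertips in line above the black button. I'll go down by feel.

```bash
python3 -m crank '[0,0,0,0,0,-0.003,0, 0,0,0,0,0,-0.003,0, 0,0,0,0,0,-0.002,0, 0,0,0,0,0,0,0]'
```

```text
time_s: 16.8
position: [0.5724, -0.1202, 0.119]
tool_rot: [[1.0, 0.0, -0.001], [0.0, -1.0, 0.0], [-0.001, -0.0, -1.0]]
ft_force: [-0.3, -1.0, 0.6]
grip_width: 0.0001
```

```bash
python3 -m crank '[0,0,0,0,0,-0.001,0, 0,0,0,0,0,-0.001,0, 0,0,0,0,0,0,0]'
```

```text
time_s: 17.1
position: [0.5725, -0.1201, 0.1172]
tool_rot: [[1.0, 0.001, -0.0], [0.001, -1.0, 0.0], [-0.0, -0.0, -1.0]]
ft_force: [0.5, -0.5, -0.5]
grip_width: 0.0001
```

```bash
python3 -m crank '[0,0,0,0,0,-0.001,0, 0,0,0,0,0,-0.001,0, 0,0,0,0,0,0,0]'
```

```text
time_s: 17.4
position: [0.5725, -0.1201, 0.1152]
tool_rot: [[1.0, 0.001, -0.0], [0.001, -1.0, 0.0], [-0.0, -0.0, -1.0]]
ft_force: [0.3, 0.6, 0.2]
grip_width: -0.0001
```

```bash
python3 -m crank '[0,0,0,0,0,-0.001,0, 0,0,0,0,0,-0.001,0, 0,0,0,0,0,0,0]'
```

```text
time_s: 17.7
position: [0.5725, -0.1201, 0.1131]
tool_rot: [[1.0, 0.001, -0.0], [0.001, -1.0, 0.0], [-0.0, -0.0, -1.0]]
ft_force: [0.8, 1.0, 0.0]
grip_width: 0.0001
```

```bash
python3 -m crank '[0,0,0,0,0,-0.001,0, 0,0,0,0,0,-0.001,0, 0,0,0,0,0,0,0]'
```

```text
time_s: 18.0
position: [0.5725, -0.1202, 0.1113]
tool_rot: [[1.0, 0.001, 0.0], [0.001, -1.0, -0.0], [0.0, 0.0, -1.0]]
ft_force: [0.1, 1.3, -0.1]
grip_width: 0.0001
```

```bash
python3 -m crank '[0,0,0,0,0,-0.001,0, 0,0,0,0,0,-0.001,0, 0,0,0,0,0,0,0]'
```

```text
time_s: 18.3
position: [0.5726, -0.1197, 0.1098]
tool_rot: [[1.0, 0.001, 0.001], [0.001, -1.0, 0.001], [0.001, -0.001, -1.0]]
ft_force: [-0.6, 3.3, 6.3]
grip_width: 0.0001
```

```bash
python3 -m crank '[0,0,0,0,0,-0.001,0, 0,0,0,0,0,-0.001,0, 0,0,0,0,0,0,0]'
```

```text
time_s: 18.6
position: [0.5728, -0.1196, 0.1079]
tool_rot: [[1.0, 0.001, 0.001], [0.001, -1.0, 0.001], [0.001, -0.001, -1.0]]
ft_force: [-0.2, 3.5, 5.8]
grip_width: -0.0001
```

Contact at z ≈ 0.1105, with about 6 N of resistance as expected. Pressing on, and following the button slightly in +y.

```bash
python3 -m crank '[0,0,0,0,0.0003,-0.0015,0, 0,0,0,0,0.0003,-0.0015,0, 0,0,0,0,0.0002,-0.001,0, 0,0,0,0,0,0,0]'
```

```text
time_s: 19.0
position: [0.5728, -0.119, 0.1036]
tool_rot: [[1.0, 0.001, 0.001], [0.001, -1.0, 0.0], [0.001, -0.0, -1.0]]
ft_force: [0.1, 2.0, 4.8]
grip_width: 0.0002
```

```bash
python3 -m crank '[0,0,0,0,0.0002,-0.0015,0, 0,0,0,0,0.0002,-0.0015,0, 0,0,0,0,0.0002,-0.001,0, 0,0,0,0,0,0,0]'
```

```text
time_s: 19.4
position: [0.5724, -0.1189, 0.0989]
tool_rot: [[1.0, 0.001, -0.001], [0.001, -1.0, -0.0], [-0.001, 0.0, -1.0]]
ft_force: [0.9, 0.8, 2.7]
grip_width: 0.0003
```

```bash
python3 -m crank '[0,0,0,0,0.0002,-0.0015,0, 0,0,0,0,0.0002,-0.0015,0, 0,0,0,0,0,0,0]'
```

```text
time_s: 19.7
position: [0.5722, -0.1184, 0.0958]
tool_rot: [[1.0, 0.001, -0.001], [0.001, -1.0, 0.0], [-0.001, -0.0, -1.0]]
ft_force: [0.2, 0.2, -1.2]
grip_width: -0.0004
```

```bash
python3 -m crank '[0,0,0,0,0,-0.001,0, 0,0,0,0,0,-0.001,0, 0,0,0,0,0,0,0]'
```

```text
time_s: 20.0
position: [0.5724, -0.1184, 0.0941]
tool_rot: [[1.0, 0.001, -0.0], [0.001, -1.0, 0.0], [-0.0, -0.0, -1.0]]
ft_force: [-0.7, 0.2, -0.3]
grip_width: 0.0001
```

```bash
python3 -m crank '[0,0,0,0,0,-0.001,0, 0,0,0,0,0,0,0]'
```

```text
time_s: 20.2
position: [0.5725, -0.1183, 0.0932]
tool_rot: [[1.0, 0.001, -0.0], [0.001, -1.0, 0.0], [-0.0, -0.0, -1.0]]
ft_force: [-0.1, 0.2, -0.4]
grip_width: 0.0004
```

```bash
python3 -m crank '[0,0,0,0,0,-0.001,0, 0,0,0,0,0,0,0]'
```

```text
time_s: 20.4
position: [0.5725, -0.1183, 0.0922]
tool_rot: [[1.0, 0.001, -0.0], [0.001, -1.0, 0.0], [-0.0, -0.0, -1.0]]
ft_force: [0.5, -0.1, 0.1]
grip_width: -0.0
```

Force has vanished, which suggests it snapped. I'll feel gently for the shut position.

```bash
python3 -m crank '[0,0,0,0,0,-0.0007,0, 0,0,0,0,0,0,0]'
```

```text
time_s: 20.6
position: [0.5726, -0.1184, 0.0918]
tool_rot: [[1.0, 0.001, 0.0], [0.001, -1.0, -0.0], [0.0, 0.0, -1.0]]
ft_force: [-0.0, -0.2, 2.5]
grip_width: -0.0
```

```bash
python3 -m crank '[0,0,0,0,0,-0.0005,0, 0,0,0,0,0,0,0]'
```

```text
time_s: 20.8
position: [0.5726, -0.1184, 0.0916]
tool_rot: [[1.0, 0.001, 0.001], [0.001, -1.0, -0.0], [0.001, 0.0, -1.0]]
ft_force: [-1.8, 1.6, 5.2]
grip_width: 0.0001
```

```bash
python3 -m crank '[0,0,0,0,0,-0.0005,0, 0,0,0,0,0,0,0]'
```

```text
time_s: 21.0
position: [0.5727, -0.1184, 0.0915]
tool_rot: [[1.0, 0.001, 0.001], [0.001, -1.0, -0.0], [0.001, 0.0, -1.0]]
ft_force: [-2.7, 1.1, 7.2]
grip_width: 0.0
```

Hard stop at z ≈ 0.0918, about 19 mm below first contact. I'll release, lift and check.

```bash
python3 -m crank '[0,0,0,0,0,0.005,0, 0,0,0,0,0,0.03,0, 0,0,0,0,0,0.05,0, 0,0,0,-0.02,0.04,0.03,0, 0,0,0,-0.03,0.04,0,0, 0,0,0,-0.03,0.04,0,0, 0,0,0,-0.03,0.04,0,0, 0,0,0,-0.03,0.04,0,0, 0,0,0,-0.03,0.04,0,0, 0,0,0,-0.03,0.04,0,0, 0,0,0,0,0,0,0, 0,0,0,0,0,0,0]'; python3 - <<'E'
from fit2 import *
try: print(edge("t7.png"))
except Exception as e: print(e)
grab("side","s7.png")
a=cv2.imread("pics/t7.png")[160:265,180:320];b=cv2.imread("pics/s7.png")[150:255,215:355]
cv2.imwrite("pics/c7.png",np.hstack([cv2.resize(x,(400,300),interpolation=cv2.INTER_CUBIC) for x in(a,b)]))
cv2.imwrite("pics/c8.png",np.hstack([cv2.resize(cv2.imread(f"pics/{x}"),(400,300)) for x in("t7.png","s7.png")]))
cv2.imwrite("pics/c9.png",np.vstack([cv2.imread("pics/c7.png"),cv2.imread("pics/c8.png")]))
E
```

```text
time_s: 22.2
position: [0.3737, 0.1594, 0.2038]
tool_rot: [[1.0, 0.003, 0.001], [0.003, -1.0, -0.0], [0.001, 0.0, -1.0]]
ft_force: [0.3, -0.6, 0.2]
grip_width: 0.0001
(array([ 0.57298851, -0.0074813 ]), np.float64(0.10007324018453254), np.int64(73), 75)
```

View pics/c9.png

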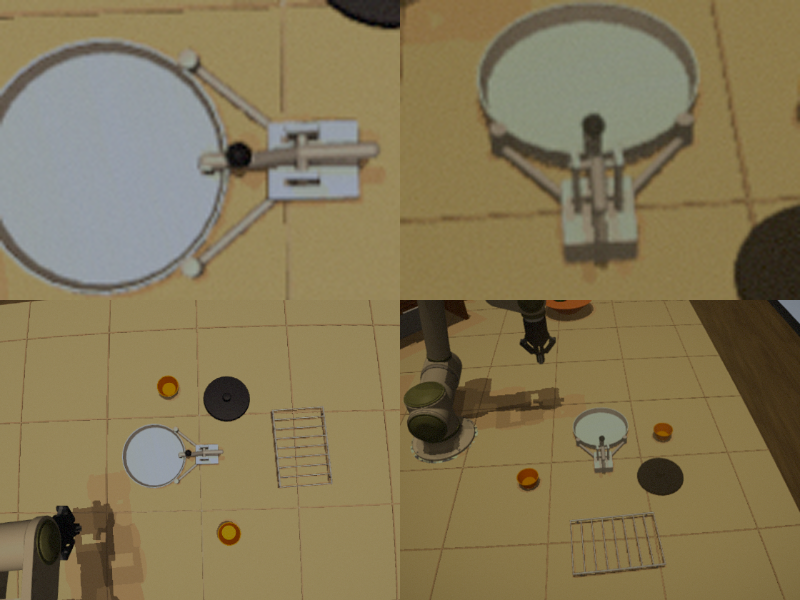

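The catch is down with its toe inside the rim, the pan is touching both posts, the bystanders look unmoved and the arm is clear.

```bash
python3 -c "
from rig import *
print(close_job())"
```

```text
the job is handed in; nothing more can be done
None
```

I slid the pan home against both stop posts, then pressed the catch button until it snapped shut. I backed the arm clear and handed the job in at about 22 s of the 58 s allowed.

- **Seating the pan:** I pushed it from behind with the open fingers. The first push caught one post only, with a gap of about 2 mm at the other, so I backed off and nudged the pan sideways. The last centred push met about 7 N with almost no sideways force. The highest reading while pushing the pan was about 9.6 N, including a sideways part. By my estimate, no post took more than about 10 N.
- **Closing the catch:** The button resisted with about 6 N, falling to nothing some 15 to 17 mm down. I then felt the hard stop about 19 mm below first contact, and the force there reached 7.8 N.
- **Last pictures:** The nose is down with its toe inside the rim, and the pan is touching both posts. The pan's centre measured (0.573, -0.007), unchanged by the press. The lid, cups and rack look where they were; I checked those by eye only.
- **Disagreement:** The camera distances from the pan's centre to the posts came out about 1.5 mm short of nominal, and 0.5 to 0.8 mm different from each other. I put this down to calibration and to reading the post positions by eye, and relied on the forces instead.

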